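# Draw out the stuck-back gear bin with the hook tool

## Robot

A 6-joint arm with a two-finger parallel gripper is mounted at the origin on the work surface. World frame = base frame: x ahead of the robot, y to its left, z up, the work surface at z = 0. Lengths are in mm, angles in rad, forces in N, time in s.
With the tool pointing down it reaches from about 350 to 875 mm from the base axis. Payload 4.2 kg.
Tool frame: the origin (TCP) lies midway between the tips of the shut fingers; the grasp point (between the pads) lies 19 mm behind it; z points along the fingers, y is the line along which they close (so a half turn about z gives the same grasp; the last joint's range is limited). The gripper opens to 85 mm and grips with 20 to 120 N. Pads are 22 mm wide; open, the fingers measure 114 mm over their backs; the gripper's body (76 mm by 85 mm) begins 54 mm behind the grasp point. The pads swing forward as they close: fully open they stand 13 mm farther back than shut.
Start: joints at [-0.963, 0.385, 0.008, 0, -1.194, -0.259], TCP at [213.621, -587.337, 231.312] pointing down, gripper open.
Joint ranges: [-3.14, 3.14], [-1.21, 2.06], [-1.07, 1.41], [-3.16, 2.05], [-2.99, -0.16], [-3.1, 3.1]. Speed limits (rad/s): [2.79, 2.79, 3.14, 3.14, 3.14, 3.14].

## Interface

Orientations are given as a unit quaternion [x, y, z, w].
In Python, from bench import read_state, get_image, job_done gives the robot as it stands.
- The arm moves only by the shell command python3 -m jog 'ROWS'. ROWS is JSON, a list of rows, each a list of 3 entries, a list of its own where there are three numbers: the shift along the world's x, y, z scaled (see below), then the turn, a rotation vector about the world's x, y, z scaled (see below), then the gripper's target within -1 to 1 (shut at 1, half-way at 0, fully open at -1). In form: [[[x, y, z], [wx, wy, wz], claw], ...]. A call has 1 to 20 rows; each row is the pose to reach, as a shift and turn from the pose commanded when the call began; what a row does not reach only later rows make up. The controller multiplies each number of a shift by 10 cm and each number of a turn by 120 degrees. A row lasts 1/10 s, in which the tool goes at most 50 mm and 8.59 degrees, less where a joint would pass 70% of its speed; a pose out of reach is approached as far as the arm can. A call with a number of a shift or a turn outside -1 to 1 is refused whole. A call with a gripper value outside its range is refused whole. The fingers move at their own pace and stop on an object; the grip force is fixed at half the most. Time passes only in rows, so rows that repeat a pose let the fingers close. It gives the time, the measured TCP pose, the force, the opening and the grip force at its end, in the units of the state.
- read_state(): the state, without advancing time (a new reading comes with each control period).
- get_image(name): name is "side" or "top" or "wrist"; returns a dict with "frame" (384x512x3 uint8, red, green, blue), "range_z" (384x512 float32, mm along the optical axis (not along the pixel's ray), 0 where there is no reading), "fx", "fy", "cx", "cy" (pixels), "distortion" ([k1, k2, p1, p2, k3] as OpenCV has them; the pictures are not rectified), "R" (3x3) and "t" (3): a world point X has camera coordinates R X + t. Camera axes: x right, y down, z forward; pixel columns grow to the right and rows downward; lengths in mm; the calibration is good to about 2 mm. A picture is of the moment at which its call begins.
- job_done(): hands the job in; it is judged then, once.
The state is a dict: "clock": time; "joints": joint angles; "joint_vel": joint speeds; "joint_efforts": joint torques, N m; "position": TCP position; "ee_rot": TCP orientation; "contact_force": force on the tool from outside, world axes, zero at the start; "wrist_torque": the same for the moment, N m; "gripper_width": finger opening in mm; "grasp_force": force on a finger pad.
Only numpy, scipy, OpenCV 4.12 (cv2) and the standard library are available. Lean on these libraries where they do the work, as an engineer would, in place of code of your own. Each camera call takes 0.05 s, during which the arm holds its last target. There are 200 camera calls.

## Task

Lift the blue-handled hook tool from its wooden rest, catch the wire loop of the white gear bin and draw the bin out of its narrow bay with the tool alone until it comes up against its end stop. Seat it there with a steady tug of about 15 N held for a second, never pulling or knocking it harder than 25 N, then unhook, leaving the bin drawn out, and lay the tool back in its rest as it was, hook hanging down. Leave the other gear on the shelf alone.

Things in the scene. Friction and masses are not known exactly. Their poses are not given: they have to be found in the camera images.
- hook: Hook tool, 140 g: a blue box-shaped handle 110 mm long (x), 24 wide (y), 26 high (z) with black bands; its origin is the handle's middle. From the handle's +x end a steel rod, 8 mm thick, runs straight on along the x axis to 135 mm from the origin, and there bends down and slightly back (towards the handle) to the tip. It starts lying in the rest, level, hook hanging down. The handle stands clear for the fingers between the two saddles.
- hook_tip (a point): Centre of the round end (radius 4 mm) of the hook tool's tip: 129 mm ahead (+x) and 26 mm below (-z) of the tool's origin. Axes as the tool's.
- rest: Fixed wooden tool rest; origin under its middle on the shelf surface. Base plate 120 x 70 x 6 mm with two saddles 14 mm thick at x = -42 and +42 mm (70 mm free between them). Saddle tops, on which the handle lies, are 45 mm above the origin; on each saddle two cheeks, 34 mm apart (across y), rise 10 mm higher. With the tool in it, the tool's origin is 58 mm above the rest's origin and the tool's x axis lies along the rest's x axis.
- bay: Fixed plywood bay, open at the top and towards -x (its mouth): 280 mm long (x, from -140 to +140 mm), 116 mm wide, floor 6 mm thick, side walls 8 mm thick and 75 mm high, 100 mm apart. Origin under the middle of its floor on the shelf surface. Its -x axis is the way the bin is drawn out.
- bin: White open gear bin, 130 x 90 x 55 mm, origin under its middle; guided to slide only along the bay's x axis, with about 5 N of friction; stays where left. Starts pushed back. After 60 to 85 mm of travel it meets a hidden hard end stop, its place different each time, to be felt: there the middle of the loop lies 0 to 40 mm inside the bay's mouth. It never leaves the bay.
- loop (a point): Centre of the opening of the bin's level wire loop, at the height of the wire's axis, 43 mm above the shelf surface and 80 mm ahead (-x) of the bin's origin. Opening 30 mm along x (from the bin's front to the cross wire) by 36 mm across y; wire 6 mm thick, its cross wire's axis 18 mm to -x of this point. Axes as the bin's, parallel to the bay's.
- headlamp: Bystander: teal headlamp, 44 x 80 x 42 mm; origin under its middle.
- ice_screw: Bystander: silver ice screw lying down, 190 mm long along x, with a hanger and red crank at +x; origin under its middle.
- trowel: Bystander: orange plastic trowel lying down, 290 mm long, blade towards +x; origin at the handle's neck.
- carabiner1: Bystander: lower of two crossed gold carabiners, 110 x 56 x 10 mm; origin under its middle.
- carabiner2: Bystander: upper of two crossed gold carabiners, lying flat across the lower one.
Mind the look-alikes: they are no part of the job. Of the things like the hook, leave any that is pink or turquoise; of the rest the larger one is meant.

How it is judged:
By the outcome, as a careful person would: the job done as asked, in the order asked, and still so for the second after the job is handed in, with the robot touching nothing.
It also fails if it takes over 64 s, if anything falls off the work surface, if the arm or the gripper's body presses on something with over 40 N, if the wrist force passes 120 N, or if a joint passes its speed limit or range.

## Working session

There is one attempt and no reset: what is moved stays moved. The work goes in short steps, Python scripts to look and compute and a shell command to move; the robot and the scene stay as the last step left them, time stands still between calls to the robot, and variables do not carry over. Pictures are saved under pics/ and viewed, at most 12 in all, crops included, and the job is handed in when it is done.

```bash
mkdir -p pics; cat > h.py <<'E'
import numpy as np,cv2,pickle
from bench import read_state,get_image,job_done
def grab(n):
    g=get_image(n);pickle.dump(g,open(n+'.pkl','wb'));return g
def K(g): return np.array([[g['fx'],0,g['cx']],[0,g['fy'],g['cy']],[0,0,1.]]),np.array(g['distortion'],float)
def pts(g,uv,z=None):
    """rays onto plane z (or depth if None)"""
    uv=np.array(uv,float).reshape(-1,1,2);k,d=K(g);n=cv2.undistortPoints(uv,k,d).reshape(-1,2)
    R=np.array(g['R']);t=np.array(g['t']);r=np.c_[n,np.ones(len(n))]
    if z is None:
        p=uv.reshape(-1,2).round().astype(int);s=g['range_z'][p[:,1],p[:,0]][:,None]
        return (r*s-t)@R
    c=-R.T@t;w=r@R;return c+w*((z-c[2])/w[:,2])[:,None]
def save(f,name,crop=None,s=1):
    if crop: f=f[crop[1]:crop[3],crop[0]:crop[2]]
    cv2.imwrite('pics/'+name,cv2.resize(f[:,:,::-1],None,fx=s,fy=s,interpolation=cv2.INTER_CUBIC))
E
python3 - <<'E'
from h import *
a=grab('top');b=grab('side');
save(a['frame'],'top1.png',s=1.5);save(b['frame'],'side1.png',s=1.5)
print(read_state())
for g in(a,b): print(g['fx'],g['distortion'],-np.array(g['R']).T@g['t'],g['R'])
E
```

```text
{'clock': 0.1, 'joints': array([-9.63421408e-01,  3.85550108e-01,  6.77139843e-03, -4.37324111e-04,
       -1.19398476e+00, -2.58622009e-01]), 'joint_vel': array([ 0.0006472 , -0.00123667,  0.00472493,  0.00196949,  0.00115597,
       -0.0002827 ]), 'joint_efforts': array([ 2.27269520e-04, -3.93320346e+01,  1.88930190e+01,  4.19795126e+00,
       -2.58536878e-03,  2.13551566e-06]), 'position': array([ 213.43767988, -586.88442632,  230.29157317]), 'ee_rot': array([-1.73414559e-01,  9.84848406e-01,  9.78079628e-04, -2.28216415e-04]), 'contact_force': array([-0.12657164,  0.07702456, -1.14698312]), 'wrist_torque': array([ 0.0007605 , -0.04015693,  0.02542137]), 'grasp_force': 0.0, 'gripper_width': 85.3781753880928}
443.34162378411617 [-0.1484577  0.         0.         0.         0.       ] [ 301.9573068    -8.06970728 1467.75466606] [[-0.01418023 -0.99969464 -0.02023743]
 [-0.98490079  0.01745709 -0.17223731]
 [ 0.172538    0.0174895  -0.98484758]]
388.9825446234428 [0.04684399 0.         0.         0.         0.        ] [ 280.25035857  780.21616497 1089.999699  ] [[-0.9490139  -0.31510789  0.00892428]
 [-0.24937734  0.73313318 -0.63271375]
 [ 0.19283041 -0.60267965 -0.77433434]]
```

View pics/top1.png

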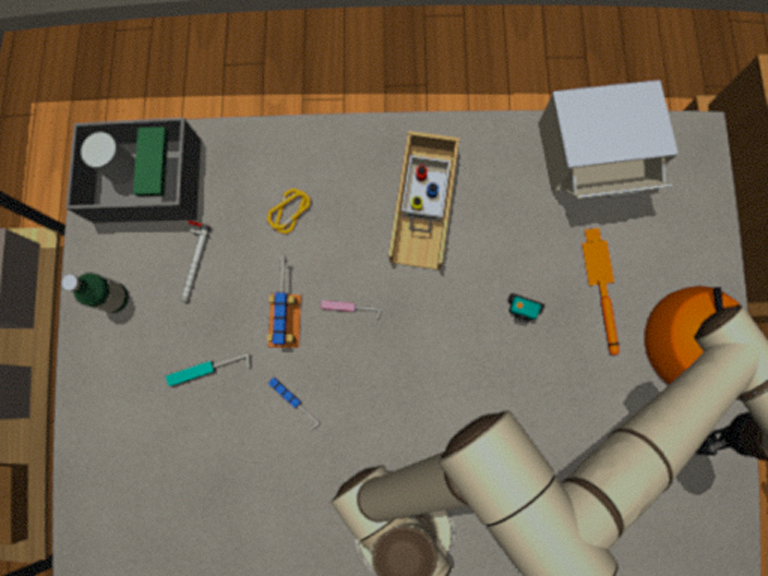

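View pics/side1.png

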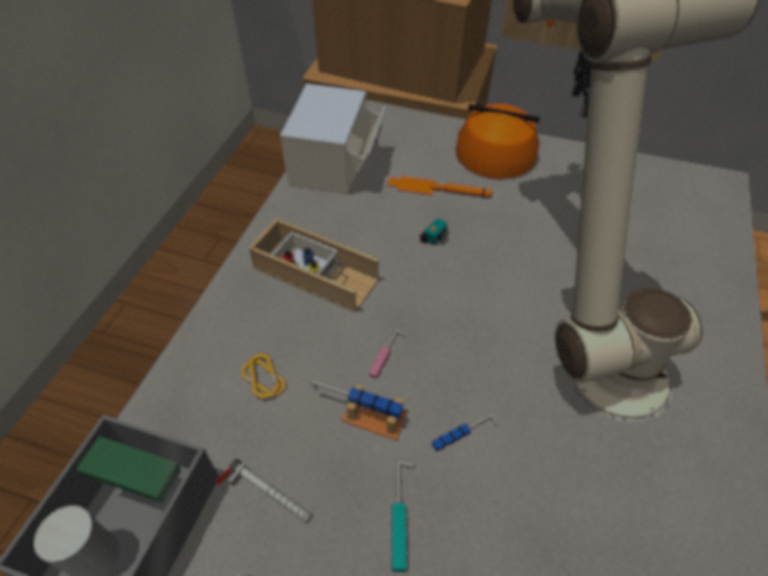

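The top view shows four tools:
- the blue hook lying in the rest, at about (283,315) in the 1.5x picture;
- a small blue hook on the table, at (290,395);
- a turquoise hook, at (205,370);
- a pink hook, at (345,307).

The one in the rest is the larger blue tool, so it is the one meant. The bay is at (425,200), with its mouth towards the robot (-x) and the loop at (421,227). I'll measure the positions next and confirm the choice in a crop.

```bash
python3 - <<'E'
from h import *
a=pickle.load(open('top.pkl','rb'));b=pickle.load(open('side.pkl','rb'))
for g,nm in((a,'top'),(b,'side')):
    h=cv2.cvtColor(g['frame'],cv2.COLOR_RGB2HSV)
    m=cv2.inRange(h,(105,120,50),(125,255,255));m=cv2.morphologyEx(m,cv2.MORPH_CLOSE,np.ones((5,5)))
    cs,_=cv2.findContours(m,0,1)
    for c in cs:
        if cv2.contourArea(c)<60: continue
        r=cv2.minAreaRect(c);bx=cv2.boxPoints(r)
        print(nm,np.round(r[0],1),np.round(r[1],1),'ctr z71',pts(g,[r[0]],71)[0].round(1),'box',pts(g,bx,71)[:,:2].round(0).tolist())
A=cv2.resize(a['frame'][85:310,160:320],None,fx=3.4,fy=3.4,interpolation=cv2.INTER_CUBIC)
cv2.imwrite('pics/c1.png',cv2.resize(a['frame'][160:300,100:270],None,fx=4,fy=4,interpolation=cv2.INTER_CUBIC)[:,:,::-1])
cv2.imwrite('pics/c2.png',cv2.resize(a['frame'][80:190,245:320],None,fx=5.4,fy=5.4,interpolation=cv2.INTER_CUBIC)[:,:,::-1])
E
```

```text
top [189.3 261.5] [24.1  5.6] ctr z71 [302.9 244.7  71. ] box [[322.0, 279.0], [335.0, 267.0], [284.0, 210.0], [271.0, 222.0]]
top [186.2 211.5] [ 7.4 33.3] ctr z71 [461.1 256.2  71. ] box [[409.0, 270.0], [515.0, 267.0], [514.0, 243.0], [407.0, 246.0]]
side [300.3 290.7] [ 6.3 25.9] ctr z71 [301.4 286.6  71. ] box [[332.0, 309.0], [282.0, 251.0], [270.0, 264.0], [320.0, 321.0]]
side [249.9 268. ] [35.7  8.9] ctr z71 [457.8 265.1  71. ] box [[510.0, 278.0], [512.0, 249.0], [406.0, 252.0], [406.0, 280.0]]
```

View pics/c1.png

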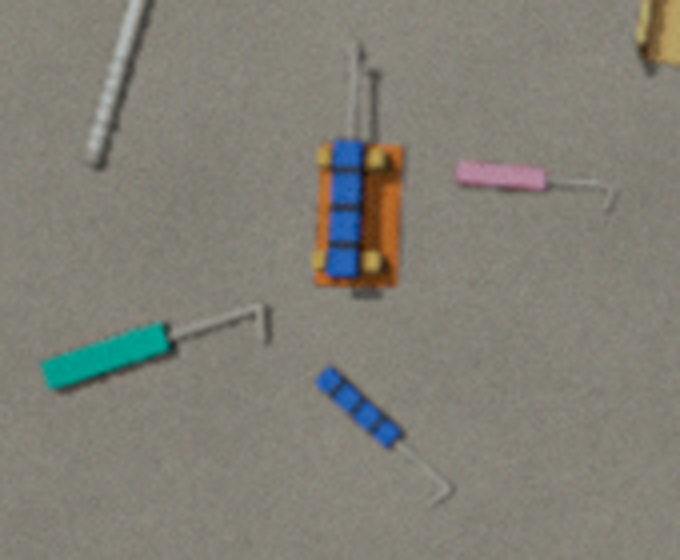

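View pics/c2.png

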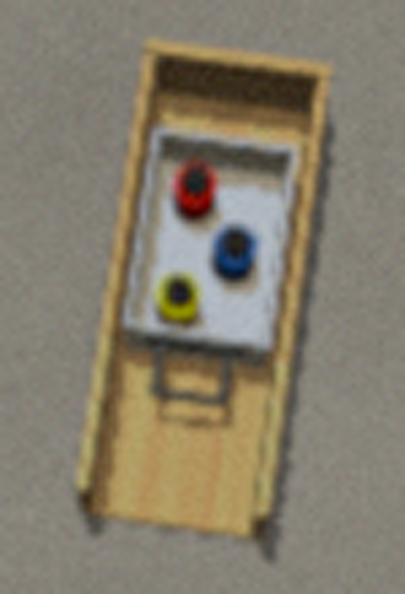

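c1 confirms it: the larger blue handle is in the rest, at crop (345,205), with its rod up towards +x. The other three lie on the table. c2 shows the bay, with the loop's cross wire at crop (157..228, 397).

```bash
python3 - <<'E'
from h import *
a=pickle.load(open('top.pkl','rb'))
f=lambda l,s,o:(np.array(l)/s+o)-.4
c2=lambda l:f(l,5.4,[245,80]); c1=lambda l:f(l,4,[100,160])
print('rod base,end z58',pts(a,c1([[349,138],[357,45]]),58).round(1).tolist())
print('rest plate z6',pts(a,c1([[404,146],[398,286],[316,286]]),6).round(1).tolist())
print('bay top BL BR FL FR z75',pts(a,c2([[146,42],[330,66],[78,485],[270,512]]),75).round(1).tolist())
print('wire L,R ends z43',pts(a,c2([[157,395],[228,400]]),43).round(1).tolist(),'arms at bin',pts(a,c2([[157,348],[228,354]]),43).round(1).tolist())
print('bin rim z55+?',pts(a,c2([[155,130],[298,148],[125,335],[268,352]]),61).round(1).tolist())
b=pickle.load(open('side.pkl','rb'))
save(b['frame'],'c3.png',(155,135,275,290),3.8)
E
```

```text
rod base,end z58 [[519.3, 257.1, 58.0], [596.1, 251.6, 58.0]]
rest plate z6 [[519.8, 220.2, 6.0], [402.8, 224.4, 6.0], [403.5, 293.2, 6.0]]
bay top BL BR FL FR z75 [[872.2, -24.2, 75.0], [854.3, -137.3, 75.0], [593.0, 21.6, 75.0], [574.6, -91.9, 75.0]]
wire L,R ends z43 [[655.0, -26.8, 43.0], [651.1, -70.1, 43.0]] arms at bin [[684.7, -27.4, 43.0], [680.1, -70.9, 43.0]]
bin rim z55+? [[819.6, -28.7, 61.0], [806.2, -116.8, 61.0], [688.4, -7.9, 61.0], [676.2, -94.4, 61.0]]
```

View pics/c3.png

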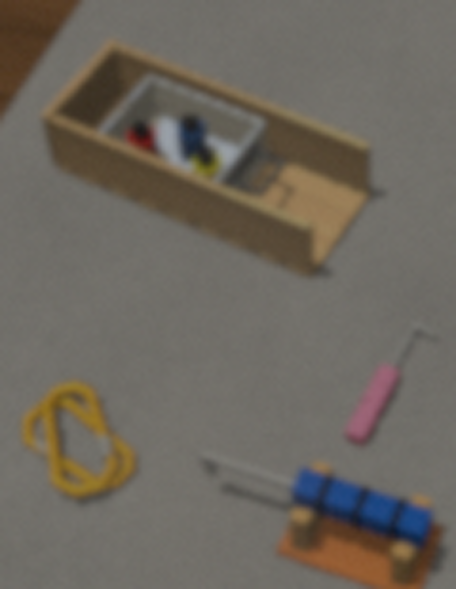

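```bash
python3 -m jog '[[[0.15,0.5,0],[0,0,0],-1],[[0.3,1,0],[0,0,0],-1]]' >/dev/null
python3 -m jog '[[[0.15,0.5,0],[0,0,0],-1],[[0.3,1,0],[0,0,0],-1]]' >/dev/null
python3 -m jog '[[[0.15,0.5,0],[0,0,0],-1],[[0.3,1,0],[0,0,0],-1]]' 
python3 -m jog '[[[0.15,0.5,0],[0,0,0],-1],[[0.3,1,0],[0,0,0],-1]]' >/dev/null
python3 -m jog '[[[0.15,0.5,0],[0,0,0],-1],[[0.3,1,0],[0,0,0],-1]]' >/dev/null
python3 -m jog '[[[0.15,0.5,0],[0,0,0],-1],[[0.3,1,0],[0,0,0],-1]]' >/dev/null
python3 -m jog '[[[0.15,0.5,0],[0,0,-0.06],-1],[[0.3,1,0],[0,0,-0.12],-1]]' >/dev/null
python3 -m jog '[[[0.15,0.5,0],[0,0,-0.06],-1],[[0.3,1,0],[0,0,-0.063],-1],[[0.3,1,0],[0,0,-0.063],-1]]'
```

```text
clock: 0.7
position: [299.7, -298.1, 231.0]
ee_rot: [-0.173, 0.985, 0.0, -0.0]
contact_force: [1.3, -0.4, 0.1]
gripper_width: 85.3
grasp_force: 0.0
clock: 1.8
position: [445.5, 185.7, 230.6]
ee_rot: [0.015, 1.0, 0.0, 0.0]
contact_force: [-0.6, -1.4, 0.3]
gripper_width: 85.2
grasp_force: 0.0
```

```bash
python3 -m jog '[[[0.05,0.4,-0.2],[0,0,0],-1],[[0.15,0.71,-0.4],[0,0,0],-1],[[0.15,0.71,-0.4],[0,0,0],-1],[[0.15,0.71,-0.4],[0,0,0],-1]]'
python3 - <<'E'
from h import *
g=grab('wrist');save(g['frame'],'w1.png',s=1.4)
h=cv2.cvtColor(g['frame'],cv2.COLOR_RGB2HSV)
m=cv2.inRange(h,(105,120,40),(125,255,255));m=cv2.morphologyEx(m,cv2.MORPH_CLOSE,np.ones((15,15)))
for c in cv2.findContours(m,0,1)[0]:
    if cv2.contourArea(c)<400: continue
    r=cv2.minAreaRect(c);bx=cv2.boxPoints(r);print(np.round(r[0]),np.round(r[1]),pts(g,[r[0]],71).round(1),pts(g,bx,71).round(1)[:,:2].tolist())
print(-np.array(g['R']).T@g['t'],read_state()['position'])
E
```

```text
clock: 2.2
position: [458.7, 251.9, 190.3]
ee_rot: [0.017, 1.0, -0.001, -0.001]
contact_force: [0.4, -0.7, -0.3]
gripper_width: 85.3
grasp_force: 0.0
[269. 183.] [118.  24.] [[457.8 258.8  71. ]] [[406.7, 250.1], [407.4, 270.1], [514.7, 268.4], [513.9, 246.2]]
[272.  12.] [62. 27.] [[324.4 264.7  71. ]] [[315.5, 241.5], [303.7, 256.1], [333.6, 288.3], [346.3, 273.7]]
[389.19209441 253.71489258 333.26708039] [458.92716108 251.56044011 191.15852299]
```

View pics/w1.png

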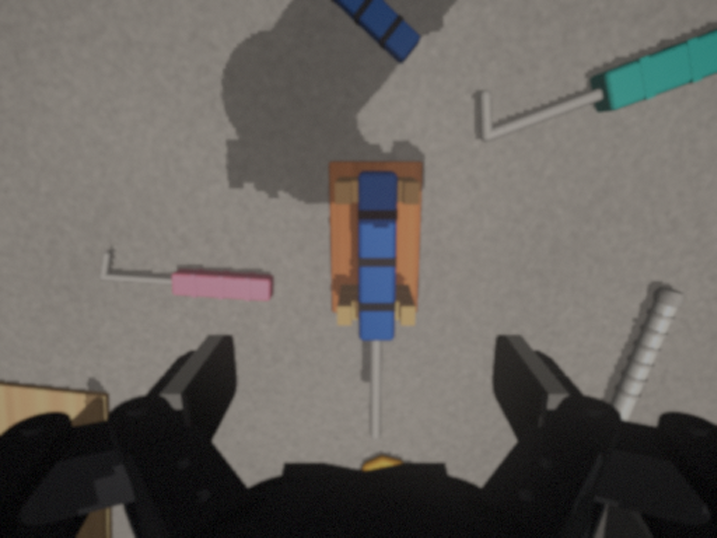

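The wrist view has the blue handle in the rest at (377,255), with the rod pointing down the picture and the fingers lined up with it. I'll descend and grip.

```bash
python3 -m jog '[[[0,0.01,-0.4],[0,0,0],-1],[[0,0.01,-0.9],[0,0,0],-1]]' >/dev/null
python3 -m jog '[[[0,0,-0.3],[0,0,0],-1],[[0,0,-0.64],[0,0,0],-1],[[0,0,-0.64],[0,0,0],-1],[[0,0,-0.64],[0,0,0],-1]]'
python3 -m jog '[[[0,0,0],[0,0,0],0],[[0,0,0],[0,0,0],1],[[0,0,0],[0,0,0],1],[[0,0,0],[0,0,0],1],[[0,0,0],[0,0,0],1],[[0,0,0],[0,0,0],1],[[0,0,0],[0,0,0],1],[[0,0,0],[0,0,0],1]]'
```

```text
clock: 2.85
position: [459.8, 252.9, 38.5]
ee_rot: [0.017, 1.0, 0.0, 0.0]
contact_force: [0.4, 0.2, 0.4]
gripper_width: 85.6
grasp_force: 0.0
clock: 3.65
position: [460.3, 254.7, 38.6]
ee_rot: [0.017, 1.0, 0.001, 0.001]
contact_force: [-1.0, 2.7, 6.4]
gripper_width: 23.1
grasp_force: 59.9
```

```bash
python3 -m jog '[[[0,0,0.2],[0,0,0],1],[[0,0,0.5],[0,0,0],1],[[0,0,0.9],[0,0,0],1],[[0,0,0.9],[0,0,0],1],[[0,0,0.9],[0,0,0],1],[[0,0,0.9],[0,0,0],1]]'
python3 - <<'E'
from h import *
g=grab('wrist');s=grab('side')
A=cv2.resize(g['frame'],(600,450));B=cv2.resize(s['frame'][110:260,140:340],(600,450),interpolation=cv2.INTER_CUBIC)[:,:]
save(np.vstack([A,B])[::1],'w2.png',s=0.65)
print(read_state())
E
```

```text
clock: 4.25
position: [457.9, 252.2, 125.6]
ee_rot: [0.018, 1.0, -0.001, -0.002]
contact_force: [-0.3, -0.5, -2.4]
gripper_width: 23.4
grasp_force: 61.2
{'clock': 4.35, 'joints': array([ 8.13577418e-01,  3.20950986e-01, -3.84093508e-01, -4.66514370e-04,
       -8.69820402e-01, -2.41895831e+00]), 'joint_vel': array([-0.0010799 ,  0.00017755,  0.00862019,  0.00426133, -0.00044131,
        0.00074368]), 'joint_efforts': array([-5.59003583e-04, -3.37821150e+01,  1.60717785e+01,  3.65647987e+00,
        2.73381938e-04, -7.38647987e-05]), 'position': array([458.26183603, 252.36105981, 125.5446012 ]), 'ee_rot': array([ 0.01744217,  0.99984579, -0.00138237, -0.001503  ]), 'contact_force': array([-0.2725119 , -0.41920846, -2.14873137]), 'wrist_torque': array([ 0.03237436, -0.01045739,  0.00910427]), 'grasp_force': 61.207616329193115, 'gripper_width': 23.223547295206227}
```

View pics/w2.png

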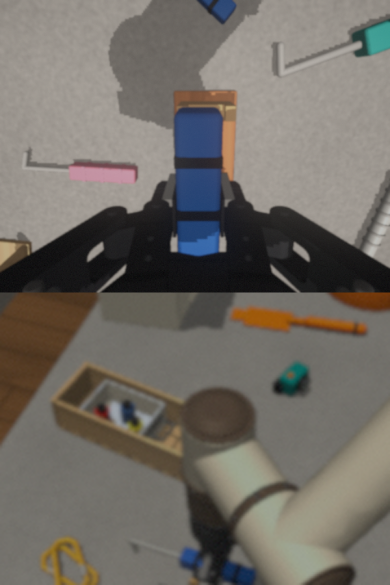

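The tool is held level: the wrist view shows the handle centred between the pads. Next I'll turn it to the bay's yaw and carry it above the loop.

```bash
python3 -m jog '[[[0.08,-0.3,0],[0,0,0],1],[[0.17,-0.6,0],[0,0,0],1],[[0.26,-0.93,0],[0,0,0],1],[[0.26,-0.93,0],[0,0,0],1]]' >/dev/null
python3 -m jog '[[[0.08,-0.3,0],[0,0,-0.02],1],[[0.17,-0.6,0],[0,0,-0.04],1],[[0.26,-0.93,0],[0,0,-0.06],1],[[0.26,-0.93,0],[0,0,-0.06],1]]' >/dev/null
python3 -m jog '[[[0.08,-0.3,0],[0,0,0],1],[[0.17,-0.6,0],[0,0,0],1],[[0.26,-0.93,0],[0,0,0],1],[[0.26,-0.93,0],[0,0,0],1],[[0.26,-0.93,0],[0,0,0],1],[[0.26,-0.93,0],[0,0,0],1]]'
python3 - <<'E'
from h import *
a=grab('top');b=grab('side');w=grab('wrist')
A=cv2.resize(a['frame'][90:190,245:325],(480,600),interpolation=cv2.INTER_CUBIC)
B=cv2.resize(b['frame'][140:220,160:270][:, :],(320,233),interpolation=cv2.INTER_CUBIC)
C=cv2.resize(w['frame'],(320,240));P=np.zeros((600,320,3),np.uint8);P[:233]=B;P[240:480]=C
save(np.hstack([A,P]),'m1.png');print(read_state()['position'],read_state()['ee_rot'])
E
```

```text
clock: 5.75
position: [536.8, -24.8, 126.7]
ee_rot: [0.08, 0.997, -0.0, -0.001]
contact_force: [-0.8, -0.0, -2.1]
gripper_width: 23.4
grasp_force: 61.2
[537.06619335 -24.65854632 127.22019635] [ 7.91422405e-02  9.96863327e-01  9.84690805e-06 -1.16802488e-04]
```

View pics/m1.png

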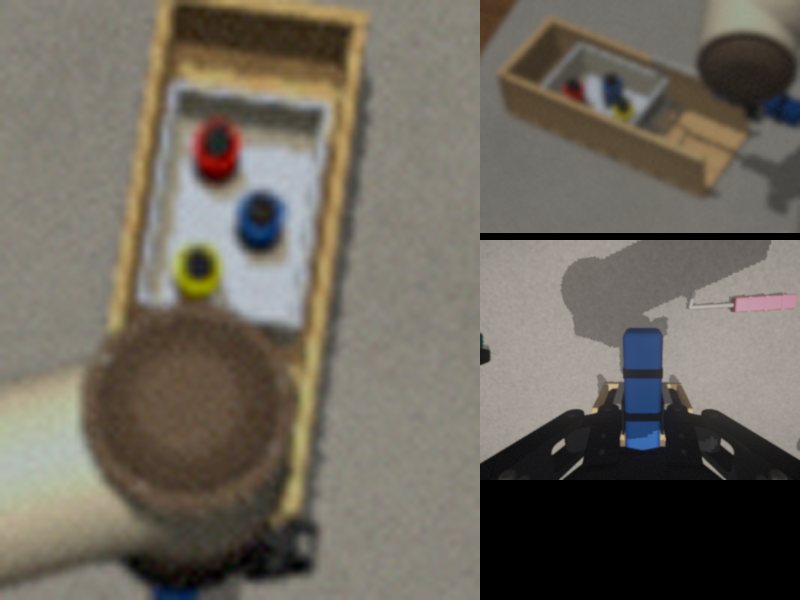

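```bash
python3 -m jog '[[[0.01,-0.03,-0.2],[0,0,0],1],[[0.01,-0.03,-0.4],[0,0,0],1],[[0.01,-0.03,-0.6],[0,0,0],1],[[0.01,-0.03,-0.6],[0,0,0],1],[[0.01,-0.03,-0.6],[0,0,0],1],[[0.01,-0.03,-0.6],[0,0,0],1]]'
python3 - <<'E'
from h import *
b=grab('side');s=read_state();print(s['position'])
p=s['position'];u=np.array([.987,-.159,0])
k,d=K(b);R=np.array(b['R']);rv=cv2.Rodrigues(R)[0]
tip=p+129*u+[0,0,-6.6];bend=p+135*u+[0,0,19.4]
L=np.array([669.5,-49.2,43]);n=np.array([.159,.987,0])
q=[tip,bend,p+55*u+[0,0,19.4],L-18*u+21*n,L-18*u-21*n,L+15*u+21*n]
print(cv2.projectPoints(np.array(q),rv,np.array(b['t'],float),k,d)[0].reshape(-1,2).round(1).tolist())
save(b['frame'],'s2.png',(190,145,270,205),9)
E
```

```text
clock: 6.5
position: [539.2, -28.2, 68.5]
ee_rot: [0.08, 0.997, 0.0, 0.001]
contact_force: [-0.3, -0.2, -1.9]
gripper_width: 23.1
grasp_force: 61.2
[539.19272083 -28.285518    68.61789235]
[[222.6, 176.1], [220.7, 170.6], [240.8, 178.7], [223.5, 185.2], [229.5, 177.3], [215.4, 181.8]]
```

View pics/s2.png

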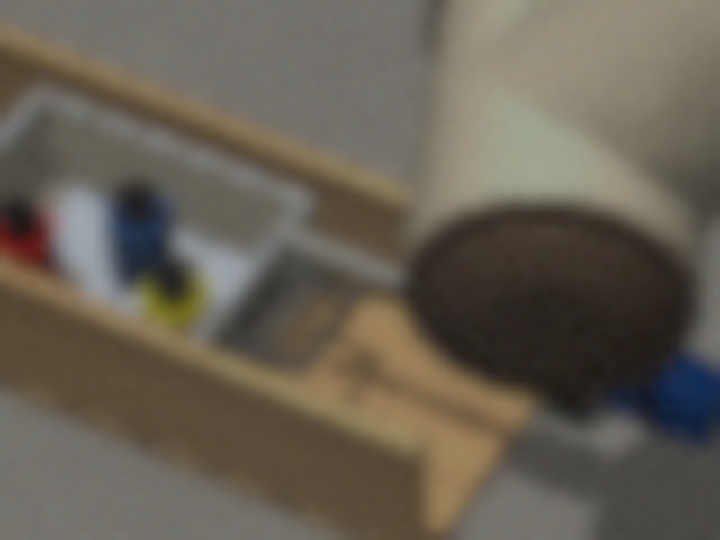

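The side crop shows the rod end at crop (285,235), against (276,230) predicted, and the loop's cross wire at (310,355)-(355,295) as predicted. So the tip is over the opening. I'll lower it in.

```bash
python3 -m jog '[[[0.02,0,-0.05],[0,0,0],1],[[0.02,0,-0.1],[0,0,0],1],[[0.02,0,-0.14],[0,0,0],1],[[0.02,0,-0.14],[0,0,0],1]]'
python3 -m jog '[[[0,0,-0.05],[0,0,0],1],[[0,0,-0.1],[0,0,0],1],[[0,0,-0.16],[0,0,0],1],[[0,0,-0.16],[0,0,0],1],[[0,0,-0.16],[0,0,0],1]]'
```

```text
clock: 6.95
position: [539.6, -28.9, 52.5]
ee_rot: [0.08, 0.997, -0.0, -0.001]
contact_force: [-0.5, 0.1, -2.1]
gripper_width: 23.2
grasp_force: 61.2
clock: 7.45
position: [540.1, -28.7, 37.0]
ee_rot: [0.08, 0.997, -0.0, -0.0]
contact_force: [0.1, 0.3, -1.8]
gripper_width: 23.1
grasp_force: 61.2
```

```bash
python3 -m jog '[[[-0.02,0.003,0],[0,0,0],1],[[-0.04,0.006,0],[0,0,0],1],[[-0.06,0.01,0],[0,0,0],1],[[-0.08,0.013,0],[0,0,0],1],[[-0.09,0.015,0],[0,0,0],1],[[-0.1,0.016,0],[0,0,0],1]]'
python3 -m jog '[[[-0.01,0.0016,0],[0,0,0],1],[[-0.02,0.003,0],[0,0,0],1],[[-0.03,0.005,0],[0,0,0],1],[[-0.04,0.006,0],[0,0,0],1],[[-0.05,0.008,0],[0,0,0],1],[[-0.06,0.01,0],[0,0,0],1],[[-0.07,0.011,0],[0,0,0],1]]'
python3 -m jog '[[[-0.02,0.003,0],[0,0,0],1],[[-0.04,0.006,0],[0,0,0],1],[[-0.06,0.01,0],[0,0,0],1],[[-0.08,0.013,0],[0,0,0],1],[[-0.09,0.015,0],[0,0,0],1],[[-0.1,0.016,0],[0,0,0],1]]'
```

```text
clock: 8.05
position: [530.2, -27.0, 37.4]
ee_rot: [0.08, 0.997, 0.0, 0.0]
contact_force: [-0.2, -0.4, -1.8]
gripper_width: 23.3
grasp_force: 61.2
clock: 8.75
position: [523.8, -25.9, 37.5]
ee_rot: [0.08, 0.997, 0.0, 0.001]
contact_force: [4.4, -1.1, -3.0]
gripper_width: 23.0
grasp_force: 61.0
clock: 9.35
position: [513.3, -24.3, 37.5]
ee_rot: [0.08, 0.997, 0.0, 0.0]
contact_force: [4.4, -1.0, -2.8]
gripper_width: 23.2
grasp_force: 61.1
```

```bash
cat > ck.py <<'E'
import sys
from bench import read_state
s=read_state();f=s['contact_force'];v=f[0]*.987-f[1]*.16
print('F %.1f x %.1f y %.1f z %.1f t %.2f'%(v,*s['position'],s['clock']));sys.exit(v>8)
E
python3 -m jog '[[[-0.02,0.003,0],[0,0,0],1],[[-0.04,0.006,0],[0,0,0],1],[[-0.06,0.01,0],[0,0,0],1],[[-0.08,0.013,0],[0,0,0],1],[[-0.1,0.016,0],[0,0,0],1],[[-0.12,0.019,0],[0,0,0],1],[[-0.14,0.023,0],[0,0,0],1],[[-0.16,0.026,0],[0,0,0],1],[[-0.18,0.029,0],[0,0,0],1],[[-0.19,0.031,0],[0,0,0],1],[[-0.2,0.032,0],[0,0,0],1]]' && python3 ck.py &&
python3 -m jog '[[[-0.02,0.003,0],[0,0,0],1],[[-0.04,0.006,0],[0,0,0],1],[[-0.06,0.01,0],[0,0,0],1],[[-0.08,0.013,0],[0,0,0],1],[[-0.1,0.016,0],[0,0,0],1],[[-0.12,0.019,0],[0,0,0],1],[[-0.14,0.023,0],[0,0,0],1],[[-0.15,0.024,0],[0,0,0],1],[[-0.16,0.026,0],[0,0,0],1],[[-0.17,0.027,0],[0,0,0],1]]' && python3 ck.py
```

```text
clock: 10.45
position: [493.2, -21.1, 37.4]
ee_rot: [0.08, 0.997, 0.0, 0.0]
contact_force: [4.8, 0.4, -2.6]
gripper_width: 23.5
grasp_force: 61.1
F 4.7 x 493.2 y -21.1 z 37.4 t 10.45False
```

```bash
sed -i 's/sys.exit(v>8)/sys.exit(int(v>8))/' ck.py
python3 -m jog '[[[-0.02,0.003,0],[0,0,0],1],[[-0.04,0.006,0],[0,0,0],1],[[-0.06,0.01,0],[0,0,0],1],[[-0.08,0.013,0],[0,0,0],1],[[-0.1,0.016,0],[0,0,0],1],[[-0.12,0.019,0],[0,0,0],1],[[-0.14,0.023,0],[0,0,0],1],[[-0.15,0.024,0],[0,0,0],1],[[-0.16,0.026,0],[0,0,0],1],[[-0.17,0.027,0],[0,0,0],1]]' >/dev/null && python3 ck.py &&
python3 -m jog '[[[-0.005,0.001,0],[0,0,0],1],[[-0.01,0.0016,0],[0,0,0],1]]' >/dev/null && python3 ck.py &&
python3 -m jog '[[[-0.005,0.001,0],[0,0,0],1],[[-0.01,0.0016,0],[0,0,0],1]]' >/dev/null && python3 ck.py &&
python3 -m jog '[[[-0.005,0.001,0],[0,0,0],1],[[-0.01,0.0016,0],[0,0,0],1]]' >/dev/null && python3 ck.py &&
python3 -m jog '[[[-0.005,0.001,0],[0,0,0],1],[[-0.01,0.0016,0],[0,0,0],1]]' >/dev/null && python3 ck.py &&
python3 -m jog '[[[-0.005,0.001,0],[0,0,0],1],[[-0.01,0.0016,0],[0,0,0],1]]' >/dev/null && python3 ck.py &&
python3 -m jog '[[[-0.005,0.001,0],[0,0,0],1],[[-0.01,0.0016,0],[0,0,0],1]]' >/dev/null && python3 ck.py &&
python3 -m jog '[[[-0.005,0.001,0],[0,0,0],1],[[-0.01,0.0016,0],[0,0,0],1]]' >/dev/null && python3 ck.py &&
python3 -m jog '[[[-0.005,0.001,0],[0,0,0],1],[[-0.01,0.0016,0],[0,0,0],1]]' >/dev/null && python3 ck.py &&
python3 -m jog '[[[-0.005,0.001,0],[0,0,0],1],[[-0.01,0.0016,0],[0,0,0],1]]' >/dev/null && python3 ck.py &&
python3 -m jog '[[[-0.005,0.001,0],[0,0,0],1],[[-0.01,0.0016,0],[0,0,0],1]]' >/dev/null && python3 ck.py
```

```text
F 3.9 x 476.2 y -18.4 z 37.3 t 11.45
F 4.0 x 475.3 y -18.3 z 37.3 t 11.65
F 5.0 x 474.3 y -18.1 z 37.3 t 11.85
F 4.6 x 473.3 y -18.0 z 37.3 t 12.05
F 4.5 x 472.2 y -17.8 z 37.3 t 12.25
F 4.4 x 471.2 y -17.7 z 37.3 t 12.45
F 4.3 x 470.2 y -17.5 z 37.3 t 12.65
F 3.9 x 469.2 y -17.3 z 37.3 t 12.85
F 4.5 x 468.2 y -17.2 z 37.3 t 13.05
F 4.8 x 467.2 y -17.0 z 37.3 t 13.25
F 4.7 x 466.2 y -16.9 z 37.3 t 13.45
```

```bash
python3 -m jog '[[[-0.005,0.001,0],[0,0,0],1],[[-0.01,0.0016,0],[0,0,0],1]]' >/dev/null && python3 ck.py &&
python3 -m jog '[[[-0.005,0.001,0],[0,0,0],1],[[-0.01,0.0016,0],[0,0,0],1]]' >/dev/null && python3 ck.py &&
python3 -m jog '[[[-0.005,0.001,0],[0,0,0],1],[[-0.01,0.0016,0],[0,0,0],1]]' >/dev/null && python3 ck.py &&
python3 -m jog '[[[-0.005,0.001,0],[0,0,0],1],[[-0.01,0.0016,0],[0,0,0],1]]' >/dev/null && python3 ck.py &&
python3 -m jog '[[[-0.005,0.001,0],[0,0,0],1],[[-0.01,0.0016,0],[0,0,0],1]]' >/dev/null && python3 ck.py &&
python3 -m jog '[[[-0.005,0.001,0],[0,0,0],1],[[-0.01,0.0016,0],[0,0,0],1]]' >/dev/null && python3 ck.py &&
python3 -m jog '[[[-0.005,0.001,0],[0,0,0],1],[[-0.01,0.0016,0],[0,0,0],1]]' >/dev/null && python3 ck.py &&
python3 -m jog '[[[-0.005,0.001,0],[0,0,0],1],[[-0.01,0.0016,0],[0,0,0],1]]' >/dev/null && python3 ck.py &&
python3 -m jog '[[[-0.005,0.001,0],[0,0,0],1],[[-0.01,0.0016,0],[0,0,0],1]]' >/dev/null && python3 ck.py &&
python3 -m jog '[[[-0.005,0.001,0],[0,0,0],1],[[-0.01,0.0016,0],[0,0,0],1]]' >/dev/null && python3 ck.py &&
python3 -m jog '[[[-0.005,0.001,0],[0,0,0],1],[[-0.01,0.0016,0],[0,0,0],1]]' >/dev/null && python3 ck.py &&
python3 -m jog '[[[-0.005,0.001,0],[0,0,0],1],[[-0.01,0.0016,0],[0,0,0],1]]' >/dev/null && python3 ck.py &&
python3 -m jog '[[[-0.005,0.001,0],[0,0,0],1],[[-0.01,0.0016,0],[0,0,0],1]]' >/dev/null && python3 ck.py &&
python3 -m jog '[[[-0.005,0.001,0],[0,0,0],1],[[-0.01,0.0016,0],[0,0,0],1]]' >/dev/null && python3 ck.py
```

```text
F 5.1 x 465.3 y -16.7 z 37.3 t 13.65
F 4.7 x 464.2 y -16.6 z 37.3 t 13.85
F 3.6 x 463.3 y -16.4 z 37.3 t 14.05
F 5.0 x 462.3 y -16.2 z 37.4 t 14.25
F 4.5 x 461.3 y -16.1 z 37.3 t 14.45
F 5.8 x 460.5 y -15.9 z 37.4 t 14.65
F 8.3 x 460.4 y -15.6 z 37.5 t 14.85
```

```bash
python3 -m jog '[[[0,0,0],[0,0,0],1],[[0,0,0],[0,0,0],1]]' >/dev/null; python3 ck.py
python3 -m jog '[[[-0.005,0.001,0],[0,0,0],1],[[-0.01,0.0016,0],[0,0,0],1],[[-0.01,0.0016,0],[0,0,0],1]]'; python3 ck.py
```

```text
F 7.9 x 460.4 y -15.6 z 37.5 t 15.05
clock: 15.35
position: [460.4, -15.4, 37.6]
ee_rot: [0.08, 0.997, 0.0, 0.002]
contact_force: [10.0, -1.7, -6.1]
gripper_width: 23.2
grasp_force: 60.7
F 10.2 x 460.4 y -15.4 z 37.6 t 15.35
```

```bash
python3 -m jog '[[[-0.005,0.001,0],[0,0,0],1],[[-0.01,0.0016,0],[0,0,0],1],[[-0.015,0.0024,0],[0,0,0],1],[[-0.02,0.0032,0],[0,0,0],1],[[-0.02,0.0032,0],[0,0,0],1]]'; python3 ck.py
```

```text
clock: 15.85
position: [460.3, -15.0, 37.9]
ee_rot: [0.08, 0.997, 0.001, 0.004]
contact_force: [14.8, -3.9, -8.6]
gripper_width: 23.1
grasp_force: 60.3
F 15.2 x 460.3 y -15.0 z 37.9 t 15.85
```

```bash
python3 -m jog '[[[0,0,0],[0,0,0],1],[[0,0,0],[0,0,0],1],[[0,0,0],[0,0,0],1],[[0,0,0],[0,0,0],1],[[0,0,0],[0,0,0],1],[[0,0,0],[0,0,0],1]]' >/dev/null; python3 ck.py
python3 -m jog '[[[0,0,0],[0,0,0],1],[[0,0,0],[0,0,0],1],[[0,0,0],[0,0,0],1],[[0,0,0],[0,0,0],1],[[0,0,0],[0,0,0],1],[[0,0,0],[0,0,0],1]]' >/dev/null; python3 ck.py
```

```text
F 15.8 x 460.3 y -15.0 z 37.9 t 16.45
F 16.0 x 460.4 y -15.0 z 37.9 t 17.05
```

```bash
python3 -m jog '[[[0.01,-0.0016,0],[0,0,0],1],[[0.02,-0.003,0],[0,0,0],1],[[0.03,-0.005,0],[0,0,0],1],[[0.04,-0.0064,0],[0,0,0],1],[[0.06,-0.01,0],[0,0,0],1],[[0.08,-0.013,0],[0,0,0],1],[[0.1,-0.016,0],[0,0,0],1],[[0.12,-0.019,0],[0,0,0],1],[[0.12,-0.019,0],[0,0,0],1]]'
python3 -m jog '[[[0,0,0.05],[0,0,0],1],[[0,0,0.1],[0,0,0],1],[[0,0,0.15],[0,0,0],1]]'
```

```text
clock: 17.95
position: [467.8, -17.4, 37.1]
ee_rot: [0.08, 0.997, -0.0, -0.001]
contact_force: [0.4, 0.1, -1.8]
gripper_width: 23.0
grasp_force: 61.3
clock: 18.25
position: [468.2, -17.2, 52.9]
ee_rot: [0.08, 0.997, 0.0, 0.0]
contact_force: [0.2, -0.3, -2.0]
gripper_width: 23.1
grasp_force: 61.3
```

```bash
python3 -m jog '[[[0,0,0.15],[0,0,0],1],[[0,0,0.3],[0,0,0],1],[[0,0,0.5],[0,0,0],1],[[0,0,0.75],[0,0,0],1],[[0,0,0.75],[0,0,0],1],[[0,0,0.75],[0,0,0],1]]'
python3 -m jog '[[[0,0.4,0],[0,0,0],1],[[0,0.85,0],[0,0,0],1],[[0,0.85,0],[0,0,0],1],[[0,0.85,0],[0,0,0],1]]' >/dev/null
python3 -m jog '[[[0,0.4,0],[0,0,0.03],1],[[0,0.85,0],[0,0,0.06],1],[[0,0.85,0],[0,0,0.06],1],[[0,0.85,0],[0,0,0.06],1]]'
python3 - <<'E'
from h import *
a=grab('top');b=grab('side');w=grab('wrist')
A=cv2.resize(a['frame'][80:230,160:320],(533,500),interpolation=cv2.INTER_CUBIC)
B=cv2.resize(b['frame'][150:290,185:285],(267,374),interpolation=cv2.INTER_CUBIC)
P=np.zeros((500,267,3),np.uint8);P[:374]=B
save(np.hstack([A,P]),'m2.png');p=read_state()['position'];print(p)
k,d=K(b);R=np.array(b['R']);u=np.array([.999,-.035,0])
q=cv2.projectPoints(np.array([p+129*u+[0,0,-6.6],p+135*u+[0,0,19.4],p+[0,0,19.4]+55*u]),cv2.Rodrigues(R)[0],np.array(b['t'],float),k,d)[0].reshape(-1,2)
print(((q-[185,150])*2.67+[533,0]).round().tolist())
E
```

```text
clock: 18.85
position: [468.1, -17.1, 127.8]
ee_rot: [0.08, 0.997, 0.0, 0.001]
contact_force: [0.2, -0.3, -1.4]
gripper_width: 23.0
grasp_force: 61.3
clock: 19.65
position: [467.5, 152.4, 126.4]
ee_rot: [0.017, 1.0, -0.001, -0.001]
contact_force: [-0.5, -0.2, -2.0]
gripper_width: 23.2
grasp_force: 61.3
[467.71978941 151.2964266  126.77194352]
[[625.0, 172.0], [619.0, 157.0], [685.0, 177.0]]
```

View pics/m2.png

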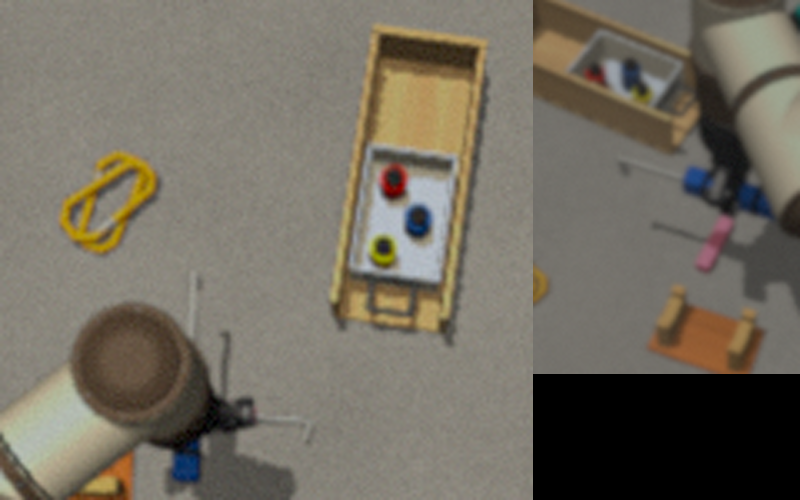

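The bin is drawn out, with the loop near the mouth at (392,300), and the tool is level in the grip. Now back to the rest.

```bash
python3 -m jog '[[[-0.04,0.4,0],[0,0,0],1],[[-0.07,0.8,0],[0,0,0],1],[[-0.07,1,0],[0,0,0],1],[[-0.07,1,0],[0,0,0],1],[[-0.07,1,0],[0,0,0],1],[[-0.07,1,0],[0,0,0],1],[[-0.07,1,0],[0,0,0],1]]'
python3 - <<'E'
from h import *
a=grab('top');b=grab('side');w=grab('wrist')
# rest plate (orange-brown) edges in the wrist view
h=cv2.cvtColor(w['frame'],cv2.COLOR_RGB2HSV)
m=cv2.inRange(h,(4,110,60),(16,255,255))
for r in range(90,200,12):
    x=np.where(m[r,180:360])[0]+180
    if len(x)>3: print(r,x.min(),x.max(),pts(w,[[x.min(),r],[x.max(),r]],6).round(1)[:,:2].tolist())
print(read_state()['position'],read_state()['ee_rot'])
save(w['frame'],'w3.png')
E
```

```text
clock: 20.5
position: [461.2, 251.5, 127.3]
ee_rot: [0.018, 1.0, -0.0, -0.0]
contact_force: [0.7, 0.3, -2.3]
gripper_width: 23.0
grasp_force: 61.3
126 229 309 [[410.5, 226.9], [412.9, 294.1]]
138 230 233 [[420.5, 227.1], [420.6, 229.7]]
162 293 307 [[443.1, 280.5], [443.5, 292.6]]
174 293 307 [[453.7, 280.4], [454.2, 292.7]]
186 292 306 [[464.6, 279.5], [465.1, 291.9]]
198 292 306 [[475.8, 279.4], [476.2, 291.9]]
[461.3068806  252.11037168 127.38757802] [ 1.77264826e-02  9.99842873e-01 -1.89276672e-05 -1.29502839e-05]
```

View pics/w3.png

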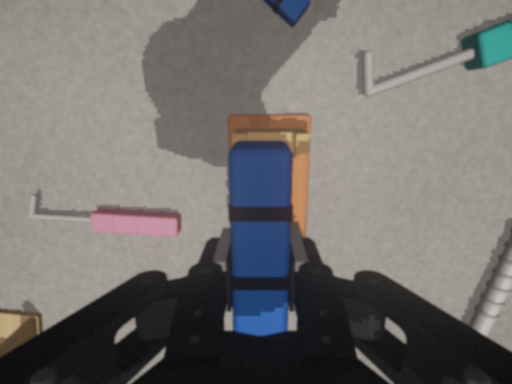

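The wrist view shows the rest under the handle. The plate's centre comes out at y ≈ 257.5, so I shift about +5.5 mm in y and lower.

```bash
python3 -m jog '[[[-0.01,0.055,-0.2],[0,0,0],1],[[-0.01,0.055,-0.45],[0,0,0],1],[[-0.01,0.055,-0.7],[0,0,0],1],[[-0.01,0.055,-0.7],[0,0,0],1],[[-0.01,0.055,-0.7],[0,0,0],1],[[-0.01,0.055,-0.7],[0,0,0],1]]'
```

```text
clock: 21.25
position: [461.2, 259.0, 58.7]
ee_rot: [0.017, 1.0, 0.001, 0.001]
contact_force: [-0.7, 0.7, -0.2]
gripper_width: 22.9
grasp_force: 61.2
```

```bash
python3 -m jog '[[[-0.005,-0.015,-0.03],[0,0,0],1],[[-0.005,-0.015,-0.07],[0,0,0],1],[[-0.005,-0.015,-0.11],[0,0,0],1],[[-0.005,-0.015,-0.15],[0,0,0],1],[[-0.005,-0.015,-0.17],[0,0,0],1],[[-0.005,-0.015,-0.17],[0,0,0],1]]'
python3 -m jog '[[[0,0,-0.01],[0,0,0],1],[[0,0,-0.02],[0,0,0],1],[[0,0,-0.02],[0,0,0],1],[[0,0,-0.02],[0,0,0],1]]'
```

```text
clock: 21.85
position: [459.5, 256.6, 39.8]
ee_rot: [0.017, 1.0, -0.0, -0.0]
contact_force: [-0.4, -0.9, -1.6]
gripper_width: 23.3
grasp_force: 61.2
clock: 22.25
position: [459.8, 257.0, 38.6]
ee_rot: [0.017, 1.0, 0.0, 0.0]
contact_force: [-0.9, 0.0, 1.0]
gripper_width: 22.7
grasp_force: 61.8
```

```bash
python3 -m jog '[[[0,0,0],[0,0,0],0.3],[[0,0,0],[0,0,0],0],[[0,0,0],[0,0,0],-0.5],[[0,0,0],[0,0,0],-1],[[0,0,0],[0,0,0],-1],[[0,0,0],[0,0,0],-1],[[0,0,0],[0,0,0],-1],[[0,0,0],[0,0,0],-1]]'
python3 -m jog '[[[0,0,0.1],[0,0,0],-1],[[0,0,0.4],[0,0,0],-1],[[0,0,0.9],[0,0,0],-1],[[0,0,0.9],[0,0,0],-1]]' >/dev/null
python3 -m jog '[[[0,-0.3,0.4],[0,0,0],-1],[[-0.3,-0.6,0.6],[0,0,0],-1],[[-0.6,-1,0.6],[0,0,0],-1],[[-0.6,-1,0.6],[0,0,0],-1]]' >/dev/null
python3 -m jog '[[[0.1,-0.5,0],[0,0,0],-1],[[0.2,-1,0],[0,0,0],-1],[[0.2,-1,0],[0,0,0],-1],[[0.2,-1,0],[0,0,0],-1]]' >/dev/null
python3 -m jog '[[[0,-0.5,0],[0,0,0],-1],[[0,-1,0],[0,0,0],-1],[[0,-1,0],[0,0,0],-1],[[0,-1,0],[0,0,0],-1]]'
python3 - <<'E'
from h import *
a=grab('top');b=grab('side')
A=cv2.resize(a['frame'][80:240,150:320],(531,500),interpolation=cv2.INTER_CUBIC)
B=cv2.resize(b['frame'][135:295,175:285],(269,391),interpolation=cv2.INTER_CUBIC)
P=np.zeros((500,269,3),np.uint8);P[:391]=B
save(np.hstack([A,P]),'m3.png')
E
```

```text
clock: 23.05
position: [459.7, 256.8, 38.3]
ee_rot: [0.017, 1.0, -0.0, -0.0]
contact_force: [0.2, -0.8, -0.0]
gripper_width: 85.4
grasp_force: 0.0
clock: 24.65
position: [420.1, -43.1, 188.5]
ee_rot: [0.018, 1.0, 0.0, 0.0]
contact_force: [1.2, 0.5, -0.1]
gripper_width: 85.1
grasp_force: 0.0
```

View pics/m3.png

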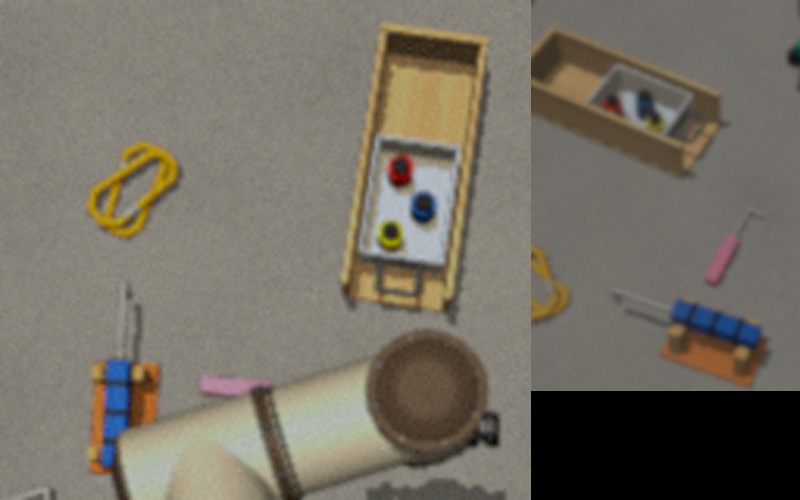

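The tool is back in its rest at (115,400), hook hanging down. The bin stays drawn out with its loop at (400,285), and the gripper is clear of everything.

```bash
python3 -c "
from bench import *
print(job_done())"
```

```text
the job is handed in; nothing more can be done
None
```

The job is handed in: I drew the bin out to its stop with the hook, held it there at about 15–16 N for 1.2 s, unhooked with the bin left out, and laid the tool back in its rest, hook down, by about 25 s.

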